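Lock the flask press drawbar with a linchpin

ROBOT

A 6-joint arm with a two-finger parallel gripper is mounted at the origin on the work surface. World frame = base frame: x ahead of the robot, y to its left, z up, the work surface at z = 0. Lengths are in m, angles in rad, forces in N, time in s.
With the tool pointing down it reaches from about 0.4 to 0.825 m from the base axis. Payload 7 kg.
Tool frame: the origin (TCP) lies on the mounting face of the last link; the fingertips stand arm.tcp_to_tips ahead of it and the grasp point (between the pads) lies 159 mm ahead of it (arm.tcp_to_tips is the distance from the TCP to the fingertips, in m); z points along the fingers, y is the direction in which the jaws open and shut (so a half turn about z gives the same grasp; the last joint's range is limited). The gripper opens to 88 mm and grips with 3 to 60 N. Pads are 19 mm wide; open, the fingers measure 130 mm over their backs; the gripper's body (78 mm by 193 mm) begins 47 mm behind the grasp point.
Start: joints at [-0.843, 0.359, 0.012, 0, -1.224, -0.288], TCP at [0.287, -0.611, 0.405] pointing down, gripper open.
Joint ranges: [-3.07, 3.07], [-1.43, 2.12], [-1.02, 1.25], [-3.03, 1.67], [-3.05, -0], [-3.03, 3.03]. Speed limits (rad/s): [2.39, 2.39, 3.01, 3.14, 3.14, 3.14].

INTERFACE

Orientations are given as [roll, pitch, yaw] about the fixed x, y, z axes, in that order (R = Rz(yaw) Ry(pitch) Rx(roll)).
In Python, from station import arm, cams, job_done, finder gives the robot as it stands.
- The arm moves only by the tool play_rows, never from a script. Its argument "targets" is a list that holds one entry, the list of rows, each a list of 4 numbers: the shift along the tool's x, y, z in m, then the turn about the tool's z in degrees. A call has 1 to 5 rows; each row is the pose to reach, as a shift and turn from the pose commanded when the call began, along the tool's axes at that moment; what a row does not reach only later rows make up. A row lasts 1/8 s, in which the tool goes at most 62.5 mm and 10.7 degrees, less where a joint would pass 70% of its speed; a pose out of reach is approached as far as the arm can. A call with a gripper value outside its range is refused whole. "grip" is the closure in counts, from 0 (fully open) to 255 (shut), set as the call begins (left out, the last holds). The fingers move at their own pace and stop on an object; "newtons" is the grip in N (left out, the last holds). Time passes only in rows, so rows that repeat a pose let the fingers close. It gives the time, the measured TCP pose, the force and the opening at its end, in the units of the state.
- arm.get_state(): the state, without advancing time (a new reading comes with each control period).
- cams.grab_frame(name): name is "side" or "top"; returns (picture, depth): 400x640x3 uint8, red, green, blue; 400x640 float32, m along the optical axis (not along the pixel's ray), 0 where there is no reading.
- cams.camera_params(name): a dict with "intrinsics" (3x3 intrinsics, pixels), "position" and "attitude" of the camera in the world. Camera axes: x right, y down, z forward; pixel columns grow to the right and rows downward; lengths in m; the calibration is good to about 2 mm. A picture is of the moment at which its call begins. camera_params takes no time and is no camera call.
- job_done(): hands the job in, once; it reports no verdict.
Trained networks look in the newest picture that a camera, given by its name, has taken for a name from the list of things; names that differ only in an ending like _2 or _b are one class to them, and where a whole thing is asked for, a point or a joint stands for the part that bears it (a point fixed in the world has none). Each returns a list of dicts, best first, with "score" (0 to 1); they miss things now and then, are a little off and sometimes report something else, mostly with a low value. They report only what shows in the picture. A call takes as long as a camera call. They do not tell look-alikes from the thing itself.
- finder.find_in(camera, query): "xyz" ([x, y, z] in m, in world coordinates, good to about 4 mm: the middle of the surface that is visible of it).
- finder.masks_of(camera, query): "mask" (400x640 bool, what is visible of it).
The state is a dict: "t": time; "q": joint angles; "qd": joint speeds; "joint_efforts": joint torques, N m; "eef_pos": TCP position; "ee_rot": TCP orientation; "force": force on the tool from outside, world axes, zero at the start; "moment": the same for the moment, N m; "width": finger opening in m.
Only numpy, scipy, OpenCV 4.12 (cv2) and the standard library are available. Lean on these libraries where they do the work, as an engineer would, in place of code of your own. Each camera call takes 0.05 s, during which the arm holds its last target. There are 200 camera calls.

TASK

Take the linchpin out of the wooden stand, feel for the hole near the free end of the flask press's drawbar and push the pin gently down through it until the red grip sits fully home on the bar, with its ring pointing away from the press. Then swing the ring down over the end of the bar until it stops, hanging straight down around the bar. Push gently (5 to 10 N is enough): hard pressing, jamming or levering the pin spoils the bar; leave the other things on the bench where they are, and let go.

Things in the scene. Friction and masses are not known exactly. Their poses are not given: they have to be found in the camera images.
- press: Blue denture-flask press holding a round brass flask, fixed. Base 150 x 130 mm, two uprights 100 mm wide and 130 mm high, bridge up to 144 mm, black screw knob up to 163 mm. Origin on the bench below the press; z up; -x points out of its front, along the steel drawbar. Front upright's face at x = -65 mm, with a steel collar plate to -69 mm.
- bar_ref (a point): Point fixed to the press at press (-100, 0, 100) mm, axes as the press: on the drawbar's top face, mid-width. The bar was left pushed in or pulled out by an unmeasured amount, so the hole's centre lies anywhere from 4 to 24 mm further out (-x) than this point, and exactly on its line across (y). The bar does not shift under forces below 40 N.
- bar_root (a point): Where the bar's centre line leaves the collar, press (-69, 0, 92) mm. The drawbar is 20 mm wide, 16 mm high, along the press's x, 84 mm above the bench. Near its end a 10 mm round sharp-edged hole goes vertically right through it, on its centre line, 13 mm from its free (-x) end. A spring ball in the hole's wall, half way down, resists the pin with some 2 to 6 N.
- stand: Wooden block 64 x 64 x 50 mm, fixed, with a 10 mm through hole in the middle of its top, in which the linchpin stands, and three smaller empty holes. Origin at the centre of its underside.
- linchpin: Linchpin, some 90 g, upright in the stand. Steel shank 8 mm thick, 30 mm long, the last 5 mm tapered to 5 mm; above it a red grip, 16 x 16 x 30 mm high. Origin: centre of the grip's underside, which rests on the stand's top, and on the bar's top when home. z up; the ring is on the -x side. Hold it across y, some 22 mm above the origin; both y faces are free.
- ring (a joint): Ring angle (rad): 0 level, pointing to the pin's -x; negative raised; grows swinging down; 1.57 hanging down along the pin, at its stop. Stiff hinge (0.06 N m, 1 to 2 N at the thumb block), stays where left. Hinge along the pin's y at pin (-8, 0, 13) mm. Wire 3.5 mm thick, 29.5 mm clear inside from 14 to 34 mm from the hinge, 36 mm outside; neck 16 mm wide for the first 8 mm.
- tab (a point): Centre of the outer face (the upper one when the ring is level) of the yellow thumb block at the ring's end: 20 mm wide, 16 mm long (35 to 51 mm from the hinge), from 2 mm inside to 10 mm outside the ring's plane; this point is 43 mm along and 10 mm out from the hinge. Push here from above and outside, following the arc round the bar's end, which the face clears by 5 mm at the stop.
- amber: Amber glass bottle, 56 mm wide, 120 mm high. Not needed: leave it alone. Origin at its underside.
- dropper: White dropper bottle, 48 mm wide, 135 mm high. Not needed: leave it alone. Origin at its underside.
- pinkbottle: Pale pink bottle with a nozzle, 52 mm wide, 150 mm high. Not needed: leave it alone. Origin at its underside.
- cast: Yellow plaster tooth cast, 60 x 66 x 33 mm. Not needed: leave it alone. Origin at its underside.
- pliers: Steel pliers lying flat, 120 mm long, 13 mm high. Not needed: leave it alone. Origin at its underside.
- cup: White cup, 56 mm wide, 50 mm high. Not needed: leave it alone. Origin at its underside.
- spatula: Mixing spatula lying flat, 170 mm long. Not needed: leave it alone. Origin at its underside.
Things that resemble listed ones, but are neither listed nor needed, are in the scene too. What is shaped like the stand but blue is not meant.

How it is judged:
On the way, in this order (a step that is already met when the one before it is completed fails the run):
1. the linchpin is pushed home in the bar with its ring still open (x of linchpin in the frame of bar_ref between -0.028 and 0 m and y of linchpin in the frame of bar_ref between -0.004 and 0.004 m and z of linchpin in the frame of bar_ref between -0.004 and 0.0035 m and angle between linchpin's own z axis and vertical below 0.2 rad and value of joint ring below 1.2 rad), for 0.1 s.
2. the ring is swung down around the bar with the pin home (x of linchpin in the frame of bar_ref between -0.028 and 0 m and y of linchpin in the frame of bar_ref between -0.004 and 0.004 m and z of linchpin in the frame of bar_ref between -0.004 and 0.0035 m and angle between linchpin's own z axis and vertical below 0.2 rad and value of joint ring above 1.4 rad and y of tab in the frame of bar_ref between -0.015 and 0.015 m and x of tab in the frame of bar_ref below -0.015 m), for 0.2 s.
At the end, for the whole second after the job is handed in: Pin in the bar's hole, its origin 0 to 28 mm out from bar_ref along the bar, within 4 mm across, between 4 mm below and 3.5 mm above, upright within 0.2 rad; ring at 1.40 rad or more, tab on the press's -x side and within 15 mm of the bar's centre line; at rest and released (all of step 2 and linear speed of linchpin below 0.02 m/s and contact force between linchpin and the fingers below 0.1 N); the robot touches nothing.
It fails at once if the linchpin and the press or its drawbar press on each other with more than 40 N in all (contact force between linchpin and press above 40 N).
It fails at once if another thing on the bench (bottles, cast, pliers, cup, spatula) is moved more than 20 mm (distance of any of amber, dropper, pinkbottle, cast, pliers, cup, spatula from where it was at the start of the episode above 0.02 m).
It also fails if it takes over 72 s, if anything falls off the work surface, if the arm or the gripper's body presses on something with over 40 N, if the wrist force passes 120 N, or if a joint passes its speed limit or range.

## Working session

There is one attempt and no reset: what is moved stays moved. The work goes in short steps, Python scripts to look and compute and a tool call to move; the robot and the scene stay as the last step left them, time stands still between calls to the robot, and variables do not carry over. Pictures are saved under pics/ and viewed, about 8 in all and at most 12, crops included, and the job is handed in when it is done.

Besides the shell and the picture viewer there is one more tool, called after "Request:" by a JSON object that holds its "method" and its "body", one argument or row to a line. play_rows: Moves the arm, as the interface text tells. Its arguments: {"type":"object","properties":{"targets":{"type":"array","items":{"type":"array","items":{"type":"array","items":{"type":"number"}}}},"grip":{"type":"number"},"newtons":{"type":"number"}},"required":["targets"]}

```bash
mkdir -p pics
cat > h.py <<'E'
import numpy as np,cv2
from scipy.spatial.transform import Rotation as R
from station import arm,cams,job_done,finder
def cam(n):
    p=cams.camera_params(n);a=np.array(p["attitude"],float)
    M=a if a.shape==(3,3) else R.from_euler('xyz',a).as_matrix()
    return np.array(p["intrinsics"],float).reshape(3,3),np.array(p["position"],float),M
def cloud(n,d):
    K,t,M=cam(n);v,u=np.mgrid[:400,:640]
    return np.stack([(u-K[0,2])/K[0,0]*d,(v-K[1,2])/K[1,1]*d,d],-1)@M.T+t
def proj(n,P):
    K,t,M=cam(n);c=(np.atleast_2d(P)-t)@M;c=c@K.T;return c[:,:2]/c[:,2:]
def save(f,im): cv2.imwrite('pics/'+f,im[...,::-1])
E
python3 - <<'E'
from h import *
print(cams.camera_params("top"),cams.camera_params("side"))
print(arm.tcp_to_tips,arm.get_state())
for n in("top","side"):
    im,d=cams.grab_frame(n);save(n+'0.png',im);np.save(n+'0.npy',d)
    np.save(n+'0im.npy',im)
    for q in("press","stand","linchpin","tab"):
        for r in finder.find_in(n,q)[:3]:print(n,q,np.round(r["xyz"],3),round(r["score"],2),proj(n,r["xyz"]).round())
E
```

```text
{'intrinsics': array([[416.67484626,   0.        , 320.86128739],
       [  0.        , 416.67484626, 197.16825182],
       [  0.        ,   0.        ,   1.        ]]), 'position': array([ 0.51622427, -0.00227743,  1.1103398 ]), 'attitude': array([-3.06688428,  0.01121086, -1.59366788])} {'intrinsics': array([[366.71114331,   0.        , 321.89142286],
       [  0.        , 366.71114331, 196.77755115],
       [  0.        ,   0.        ,   1.        ]]), 'position': array([0.26287958, 0.52300369, 0.81453984]), 'attitude': array([-2.42998766, -0.01836446, -2.55208605])}
0.1781 {'t': 0.0, 'q': array([-8.42946500e-01,  3.59367814e-01,  1.10723729e-02, -3.50158510e-04,
       -1.22408746e+00, -2.88110202e-01]), 'qd': array([-1.17844496e-03, -1.70956687e-03,  8.35902933e-04,  1.30560297e-03,
       -1.59557647e-03, -6.09162781e-05]), 'joint_efforts': array([ 4.85823675e-04, -5.82714200e+01,  2.93064612e+01,  6.99748233e+00,
        6.93586378e-03, -1.56536134e-04]), 'eef_pos': array([ 0.28727409, -0.61060532,  0.40374066]), 'ee_rot': array([ 3.13997793e+00, -1.35248754e-04, -2.70197217e+00]), 'force': array([ 0.35230984, -0.34791833,  0.13609893]), 'moment': array([-0.03883769, -0.0151585 , -0.02156173]), 'width': 0.08722430430297716}
top press [0.577 0.168 0.128] 0.58 [[253. 204.]]
top stand [ 0.49  -0.225  0.049] 0.97 [[414. 237.]]
top stand [ 0.474 -0.078  0.05 ] 0.81 [[356. 244.]]
top stand [ 0.616  0.439 -0.001] 0.55 [[160. 195.]]
top linchpin [ 0.496 -0.254  0.08 ] 0.49 [[428. 234.]]
top tab [ 0.658 -0.372  0.008] 0.63 [[463. 172.]]
top tab [ 0.504 -0.274  0.082] 0.45 [[436. 231.]]
side press [0.564 0.19  0.097] 0.82 [[287. 255.]]
side stand [ 0.471 -0.057  0.047] 0.9 [[373. 216.]]
side stand [ 0.48  -0.214  0.051] 0.76 [[397. 178.]]
side stand [0.563 0.184 0.101] 0.65 [[289. 252.]]
side tab [ 0.758 -0.137  0.075] 0.32 [[302. 149.]]
```

View pics/top0.png

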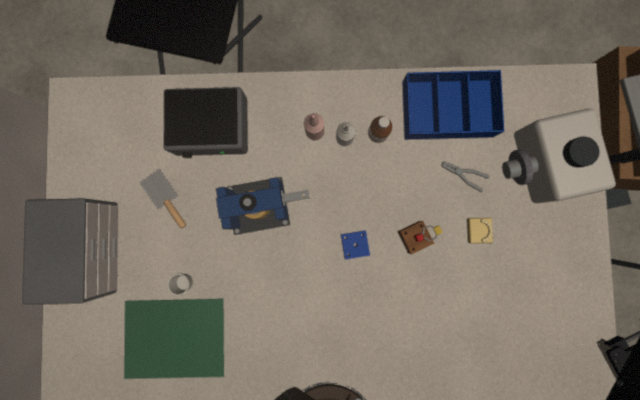

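View pics/side0.png

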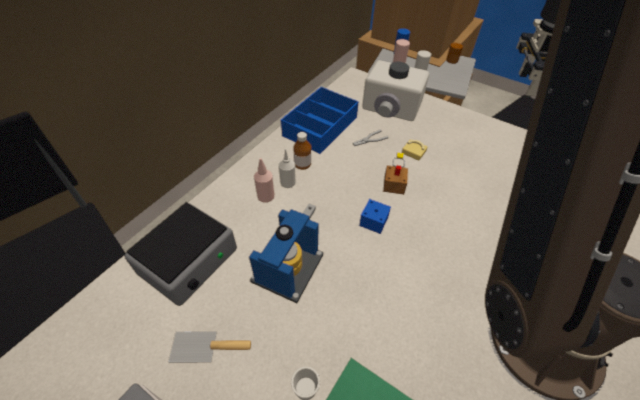

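The top view shows the press at (255,204) with its drawbar pointing right to about (308,195). The wooden stand is at (416,237), with the red pin at (420,237) and the yellow tab at (437,231). Look-alikes: the blue block at (355,244) is excluded because it is blue, and the yellow cast at (480,231) isn't the tab. I choose the wooden stand. Next I'll take a close crop and measure.

Run:
```python
from h import *
im=np.load('top0im.npy');d=np.load('top0.npy');P=cloud('top',d)
a=cv2.resize(im[205:265,390:450],(400,400),interpolation=cv2.INTER_CUBIC)
b=cv2.resize(im[165:225,255:315],(400,400),interpolation=cv2.INTER_CUBIC)
save('crop1.png',np.hstack([a,b]))
hs=cv2.cvtColor(im,cv2.COLOR_RGB2HSV);i=im.astype(int)
sub=np.zeros((400,640),bool);sub[205:265,390:452]=1
red=sub&(i[...,0]>2*i[...,1])&(i[...,0]>2.0*i[...,2])&(i[...,0]>90)
yel=sub&(hs[...,0]>20)&(hs[...,0]<35)&(hs[...,1]>130)&(P[...,2]>.055)
for n,m in(("red",red),("yel",yel)):
    q=P[m];print(n,m.sum(),np.median(q,0).round(4),q.min(0).round(3),q.max(0).round(3))
wood=sub&(abs(P[...,2]-.05)<.006)&~red
q=P[wood][:,:2];r=cv2.minAreaRect((q*1000).astype(np.float32));print("wood",len(q),r)
sub[:]=0;sub[180:215,284:315]=1
m=sub&(P[...,2]>.09)&(P[...,2]<.112)
q=P[m];print("bar",len(q),np.median(q,0));r=cv2.minAreaRect((q[:,:2]*1000).astype(np.float32));print(r,cv2.boxPoints(r))
c=q[:,:2].mean(0);print(c,np.linalg.svd(q[:,:2]-c)[2])
# bridge top
sub[:]=0;sub[165:240,205:300]=1
m=sub&(abs(P[...,2]-.144)<.007);q=P[m];r=cv2.minAreaRect((q[:,:2]*1000).astype(np.float32));print("bridge",len(q),r,np.median(q,0))
# side
im=np.load('side0im.npy');d=np.load('side0.npy');P=cloud('side',d);i=im.astype(int);hs=cv2.cvtColor(im,cv2.COLOR_RGB2HSV)
sub[:]=0;sub[148:200,380:420]=1
red=sub&(i[...,0]>2*i[...,1])&(i[...,0]>2.0*i[...,2])&(i[...,0]>90)&(hs[...,0]<5)|(sub&(hs[...,0]>172)&(i[...,0]>90))
yel=sub&(hs[...,0]>20)&(hs[...,0]<35)&(hs[...,1]>130)&(P[...,2]>.055)
for n,m in(("red",red),("yel",yel)):
    q=P[m];print(n,m.sum(),np.median(q,0).round(4) if len(q) else 0,q.min(0).round(3),q.max(0).round(3),np.argwhere(m).mean(0))
sub[:]=0;sub[195:240,295:325]=1
m=sub&(P[...,2]>.092)&(P[...,2]<.108);q=P[m];r=cv2.minAreaRect((q[:,:2]*1000).astype(np.float32));print("bar side",len(q),r,np.median(q,0))
```

```text
red 44 [ 0.4892 -0.233   0.0796] [ 0.48  -0.248  0.047] [ 0.497 -0.223  0.083]
yel 43 [ 0.506  -0.2759  0.0862] [ 0.499 -0.284  0.08 ] [ 0.516 -0.267  0.09 ]
wood 552 ((488.4048156738281, -231.3616943359375), (64.11979675292969, 65.0526123046875), 23.484270095825195)
bar 209 [0.59615431 0.07048598 0.10047957]
((591.8214721679688, 75.74237060546875), (40.08770751953125, 78.80497741699219), 34.76805114746094) [[552.8866    96.68011 ]
 [597.82556   31.944393]
 [630.75635   54.804634]
 [585.8174   119.540344]]
[0.59531615 0.07033328] [[-0.28740416  0.9578094 ]
 [ 0.9578094   0.28740416]]
bridge 1144 ((580.3692016601562, 176.7996063232422), (50.34061050415039, 150.3270263671875), 8.897042274475098) [0.57975699 0.16773692 0.14453648]
red 37 [ 0.4868 -0.2262  0.0743] [ 0.481 -0.235  0.054] [ 0.495 -0.222  0.083] [169.54054054 397.51351351]
yel 31 [ 0.5042 -0.2734  0.083 ] [ 0.496 -0.283  0.074] [ 0.515 -0.266  0.087] [155.09677419 399.5483871 ]
bar side 161 ((583.0962524414062, 82.58145141601562), (37.755615234375, 104.56061553955078), 39.49613571166992) [0.59198601 0.06656897 0.09925859]
```

View pics/crop1.png

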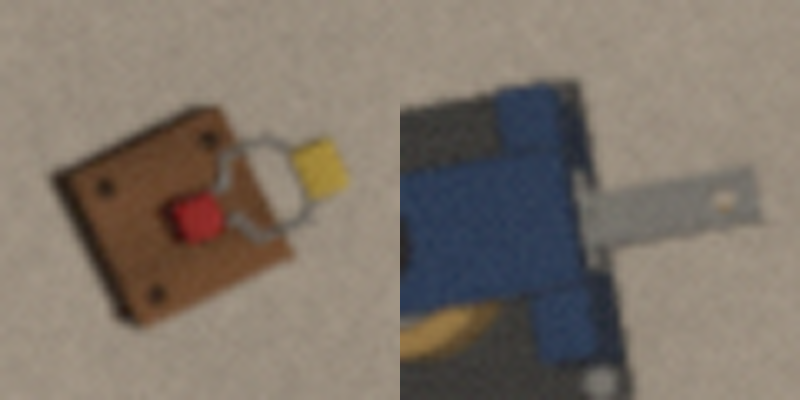

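The crop shows the pin upright in the brown stand, with its ring running right-up to the yellow tab. The hole shows in the bar at crop (724,202), which is full-image pixel (303.6,195.3). Now I'll refine the bar axis and plan.

Run:
```python
from h import *
im=np.load('top0im.npy');d=np.load('top0.npy');P=cloud('top',d)
def ray(n,u,v,z):
    K,t,M=cam(n);r=M@np.array([(u-K[0,2])/K[0,0],(v-K[1,2])/K[1,1],1]);return t+r*(z-t[2])/r[2]
print("hole",ray('top',303.6,195.3,.1))
i=im.astype(int);hs=cv2.cvtColor(im,cv2.COLOR_RGB2HSV)
# bridge edges orientation: blue and z~.144
m=(abs(P[...,2]-.144)<.006);m[:, :205]=0;m[:,300:]=0;m[:165]=0;m[240:]=0
m&=(hs[...,0]>95)&(hs[...,0]<125)&(hs[...,1]>90)
q=P[m][:,:2];r=cv2.minAreaRect((q*1000).astype(np.float32));print("bridge",len(q),r);print(cv2.boxPoints(r).round())
# bar: per-column profile, low saturation, depth>0.085
pts=[]
for u in range(290,307):
    c=[v for v in range(185,212) if P[v,u,2]>.09 and P[v,u,2]<.11 and hs[v,u,1]<70]
    if c:
        pts.append(ray('top',u,(min(c)+max(c))/2,.1)[:2]);print(u,min(c),max(c),pts[-1].round(4))
pts=np.array(pts);c=pts.mean(0);print(c,np.linalg.svd(pts-c)[2][0])
# base plate
print(R.from_euler('xyz',arm.get_state()['ee_rot']).as_matrix().round(3))
gray=cv2.cvtColor(cv2.resize(im[170:220,270:320],(500,500),interpolation=cv2.INTER_CUBIC),cv2.COLOR_RGB2GRAY)
```

```text
hole [0.59764409 0.04921189 0.1       ]
bridge 1017 ((580.6337890625, 174.50326538085938), (49.96122360229492, 145.71231079101562), 8.850329399108887)
[[545. 243.]
 [567.  99.]
 [617. 106.]
 [594. 250.]]
290 193 201 [0.5943 0.0824]
291 193 201 [0.5942 0.08  ]
292 193 200 [0.5954 0.0775]
293 192 200 [0.5965 0.0751]
294 192 200 [0.5965 0.0726]
295 192 200 [0.5964 0.0702]
296 192 200 [0.5964 0.0677]
297 192 199 [0.5975 0.0653]
298 192 199 [0.5975 0.0629]
299 191 199 [0.5986 0.0604]
300 191 199 [0.5986 0.058 ]
301 191 199 [0.5985 0.0555]
302 191 198 [0.5997 0.0531]
303 191 198 [0.5996 0.0506]
304 190 198 [0.6008 0.0482]
305 190 198 [0.6007 0.0457]
306 190 198 [0.6007 0.0433]
[0.59776716 0.0628491 ] [-0.16754617  0.98586423]
[[-0.905 -0.426 -0.   ]
 [-0.426  0.905  0.   ]
 [-0.     0.    -1.   ]]
```

Request:
{"method": "play_rows", "body": {
  "targets": [
    [[-0.04,0.03,0,-10],[-0.08,0.06,0,-20],[-0.12,0.09,0,-30],[-0.16,0.12,0,-40],[-0.2,0.15,0,-50]]
  ],
  "grip": 0,
  "newtons": 25
}}

```text
t: 1.12
eef_pos: [0.405, -0.3884, 0.4049]
ee_rot: [-3.141, -0.0, -1.823]
force: [0.3, 0.7, -0.7]
width: 0.0878
```

```bash
cat >> h.py <<'E'
def to(x,y,z,ang=None):
    "tool-axes shift so the grasp point gets to world x,y,z, and tool-z turn so tool y lies at ang deg"
    s=arm.get_state();M=R.from_euler('xyz',s['ee_rot']).as_matrix()
    g=s['eef_pos']+M[:,2]*.159
    a=np.degrees(np.arctan2(M[1,1],M[0,1]))
    print('t',round(s['t'],2),'grasp',g.round(4),'yang',round(a,2),'tilt',M[:,2].round(4),'F',s['force'].round(2),'Mo',s['moment'].round(3),'w',round(s['width'],4),'q6',round(s['q'][5],2))
    print('shift',(M.T@(np.array([x,y,z])-g)).round(4),'turn',None if ang is None else round(-((ang-a+180)%360-180),2))
E
python3 -c "
from h import *
to(.4884,-.2314,.12,203.3)"
```

```text
t 1.12 grasp [ 0.405  -0.3885  0.2459] yang 165.52 tilt [ 5.e-04 -3.e-04 -1.e+00] F [ 0.31  0.69 -0.7 ] Mo [ 0.006 -0.066  0.024] w 0.0878 q6 0.16
shift [-0.1729 -0.0414  0.1259] turn -37.78
```

Request:
{"method": "play_rows", "body": {
  "targets": [
    [[-0.045,-0.01,0.02,-10],[-0.09,-0.02,0.04,-20],[-0.13,-0.03,0.07,-30],[-0.173,-0.041,0.1,-37.8],[-0.173,-0.041,0.1,-37.8]]
  ]
}}

```text
t: 1.75
eef_pos: [0.4887, -0.2308, 0.3026]
ee_rot: [3.139, 0.002, -1.165]
force: [-0.0, -0.5, 0.5]
width: 0.0873
```

```bash
python3 -c "
from h import *
to(.4884,-.2314,.072,203.3)
im,d=cams.grab_frame('side');save('side1.png',cv2.resize(im[110:230,330:450],(600,600),interpolation=cv2.INTER_CUBIC))"
```

```text
t 1.75 grasp [ 0.4882 -0.2307  0.1436] yang -156.74 tilt [-3.5e-03  8.0e-04 -1.0e+00] F [-0.04 -0.47  0.55] Mo [-0.041  0.14   0.026] w 0.0873 q6 0.49
shift [ 0.0009 -0.0001  0.0716] turn -0.04
```

View pics/side1.png

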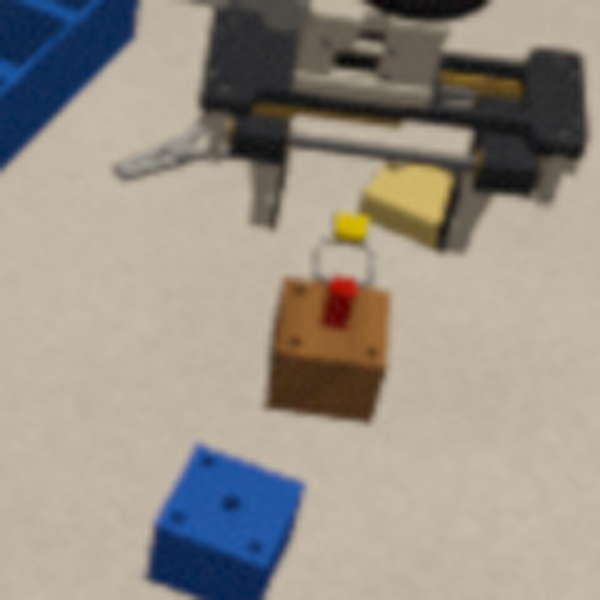

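The fingers straddle the pin, with the red grip at crop (340,300), and the ring points away from the camera, slightly raised. I'll descend and close.

Request:
{"method": "play_rows", "body": {
  "targets": [
    [[0,0,0.03,0],[0,0,0.055,0],[0.0005,0,0.068,0],[0.0005,0,0.071,0],[0.0005,0,0.071,0]]
  ]
}}

```text
t: 2.42
eef_pos: [0.4888, -0.2339, 0.2344]
ee_rot: [-3.141, -0.001, -1.17]
force: [0.0, 0.8, 0.4]
width: 0.0875
```

Request:
{"method": "play_rows", "body": {
  "targets": [
    [[0,0,0,0],[0,0,0,0],[0,0,0,0],[0,0,0,0],[0,0,0,0]]
  ],
  "grip": 200,
  "newtons": 25
}}

```text
t: 3.05
eef_pos: [0.4885, -0.2335, 0.2337]
ee_rot: [-3.142, -0.0, -1.169]
force: [0.3, -0.1, 0.4]
width: 0.0431
```

```bash
python3 -c "
from h import *
to(.4884,-.2314,.072,203.3)"
```

```text
t 3.05 grasp [ 0.4885 -0.2335  0.0747] yang -157.0 tilt [ 0.  0. -1.] F [ 0.28 -0.06  0.42] Mo [-0.003  0.086 -0.013] w 0.0431 q6 0.49
shift [-0.002  -0.0007  0.0027] turn -0.3
```

Request:
{"method": "play_rows", "body": {
  "targets": [
    [[-0.002,0,0.0025,0],[-0.002,0,0.0025,0],[-0.002,0,0.0025,0],[-0.002,0,0.0025,0],[-0.002,0,0.0025,0]]
  ],
  "grip": 230
}}

```text
t: 3.68
eef_pos: [0.4877, -0.2317, 0.2311]
ee_rot: [3.141, 0.0, -1.169]
force: [0.1, 1.4, -0.3]
width: 0.0159
```

```bash
python3 -c "
from h import *
to(.4884,-.2314,.072,203.3)"
```

```text
t 3.67 grasp [ 0.4877 -0.2317  0.0721] yang -157.0 tilt [-1.e-04  0.e+00 -1.e+00] F [ 0.08  1.38 -0.32] Mo [-0.011  0.117 -0.052] w 0.0159 q6 0.48
shift [ 0.     -0.0008  0.0001] turn -0.3
```

Request:
{"method": "play_rows", "body": {
  "targets": [
    [[0,0,-0.03,0],[0,0,-0.06,0],[0,0,-0.09,0],[0,0,-0.115,0],[0,0,-0.115,0]]
  ]
}}

```text
t: 4.3
eef_pos: [0.4882, -0.2318, 0.3483]
ee_rot: [-3.138, -0.002, -1.169]
force: [-0.6, -0.0, -1.3]
width: 0.0156
```

```bash
python3 -c "
from h import *
to(.599,.045,.187,189)"
```

```text
t 4.3 grasp [ 0.4889 -0.2319  0.1893] yang -156.99 tilt [ 4.1e-03 -7.0e-04 -1.0e+00] F [-0.57 -0.03 -1.27] Mo [ 0.011  0.154 -0.011] w 0.0156 q6 0.48
shift [-0.2119 -0.2096  0.0025] turn 14.01
```

Request:
{"method": "play_rows", "body": {
  "targets": [
    [[-0.04,-0.04,0,3],[-0.08,-0.08,0,6],[-0.12,-0.12,0,9],[-0.16,-0.16,0,12],[-0.19,-0.19,0,14]]
  ]
}}

```text
t: 4.92
eef_pos: [0.5887, 0.0196, 0.345]
ee_rot: [3.14, 0.0, -1.414]
force: [0.7, -0.6, -1.1]
width: 0.016
```

```bash
python3 -c "
from h import *
to(.599,.047,.175,189)"
```

```text
t 4.92 grasp [0.5885 0.0196 0.186 ] yang -171.03 tilt [-1.3e-03 -1.0e-04 -1.0e+00] F [ 0.7  -0.55 -1.08] Mo [-0.066  0.045 -0.049] w 0.016 q6 -0.21
shift [-0.0254 -0.0147  0.011 ] turn -0.03
```

Request:
{"method": "play_rows", "body": {
  "targets": [
    [[-0.012,-0.007,0.01,0],[-0.0254,-0.0147,0.02,0],[-0.0254,-0.0147,0.02,0],[-0.0254,-0.0147,0.02,0],[-0.0254,-0.0147,0.02,0]]
  ]
}}

```text
t: 5.55
eef_pos: [0.5988, 0.044, 0.3265]
ee_rot: [-3.141, 0.0, -1.415]
force: [0.6, -0.2, -1.5]
width: 0.0158
```

Run:
```python
from h import *
to(.599,.049,.165,189)
im,d=cams.grab_frame('side');np.save('s2.npy',im);np.save('s2d.npy',d)
im2,d2=cams.grab_frame('top')
u,v=proj('side',[.599,.048,.115])[0].astype(int);print(u,v)
a=cv2.resize(im[v-40:v+20,u-40:u+20],(600,600),interpolation=cv2.INTER_CUBIC)
save('s2.png',a)
```

```text
t 5.55 grasp [0.5989 0.0441 0.1675] yang -171.05 tilt [ 5.e-04  1.e-04 -1.e+00] F [ 0.61 -0.25 -1.48] Mo [0.01  0.142 0.034] w 0.0158 q6 -0.24
shift [-0.0049 -0.0009  0.0025] turn -0.05
310 203
```

View pics/s2.png

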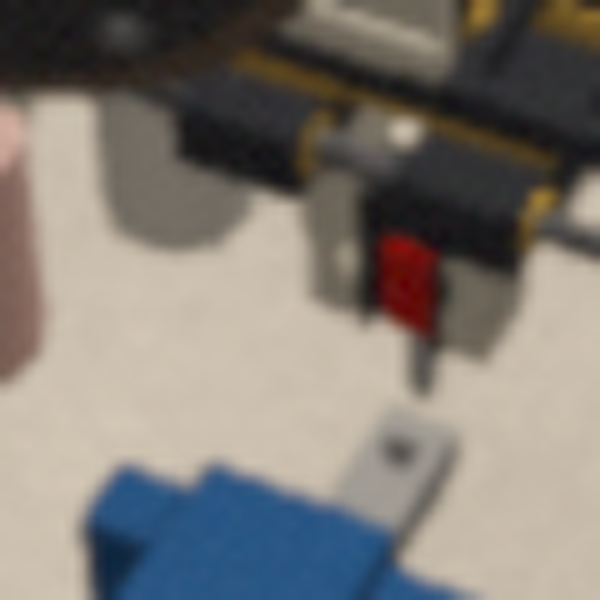

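The side crop shows the red grip, the shank tip at (423,388) and the bar hole at (398,448), both clear. I'll measure the offset relative to the tip.

Run:
```python
from h import *
def ray(n,u,v,z):
    K,t,M=cam(n);r=M@np.array([(u-K[0,2])/K[0,0],(v-K[1,2])/K[1,1],1]);return t+r*(z-t[2])/r[2]
im=np.load('s2.npy')
g=np.array([.5989,.0441,.1675]);ax=np.array([.5989,.0441,.1155])
print('exp tip',proj('side',ax),'seen 311.85,201.3')
h=ray('side',309.35,207.35,.1);t=ray('side',311.85,201.0,.1155);print('hole',h,'tip',t,'h-t',h-t)
e=np.array([.156,-.988]);n=np.array([.988,.156])
print('along(-x out), across',(h-t)[:2]@e,(h-t)[:2]@n)
ht=ray('top',303.6,195.3,.1);print('top hole',ht)
# depth-based bar end & centre line in side view
d=np.load('s2d.npy');P=cloud('side',d);m=np.zeros((400,640),bool);m[196:222,296:322]=1
m&=(P[...,2]>.094)&(P[...,2]<.106);i=im.astype(int);m&=(i.max(-1)-i.min(-1)<35)
q=P[m][:,:2];s=q@e;w=q@n;print(m.sum(),'s',np.percentile(s,[1,50,99]).round(4),'w',np.percentile(w,[2,50,98]).round(4))
print('hole s,w',h[:2]@e,h[:2]@n,'tip',ax[:2]@e,ax[:2]@n)
# subpixel dark hole centroid
g=cv2.cvtColor(im,cv2.COLOR_RGB2GRAY);print(g[202:213,302:318])
```

```text
exp tip [[311.46951835 202.14453577]] seen 311.85,201.3
hole [0.60099527 0.05047997 0.1       ] tip [0.60024439 0.04051002 0.1155    ] h-t [ 0.00075088  0.00996995 -0.0155    ]
along(-x out), across -0.009733172440719154 0.002297179993309618
top hole [0.59764409 0.04921189 0.1       ]
91 s [0.021  0.0378 0.0565] w [0.592  0.6011 0.6116]
hole s,w 0.043881055380356915 0.6016581971027846 tip 0.049857599999999995 0.5985927999999999
[[192 193 192 192 192 191 191 190 182 150 134 166 184 190 192 193]
 [196 194 193 192 192 190 183 177 178 175 174 182 188 190 193 191]
 [194 193 193 192 192 184 172 163 164 169 178 184 187 189 190 192]
 [190 190 191 191 187 174 159 156 157 159 164 167 172 179 186 189]
 [191 189 191 189 179 163 143 135 140 150 156 157 158 162 180 188]
 [191 192 190 184 168 152 123 101 107 126 148 153 142 146 176 189]
 [193 191 188 172 161 151 123  93  91 122 147 146 126 137 175 191]
 [194 189 179 164 157 155 140 121 119 138 150 135 115 148 181 191]
 [190 183 168 157 156 157 154 148 146 151 142 118 120 164 187 191]
 [185 172 158 157 157 157 156 155 155 147 126 108 143 179 189 189]
 [169 161 155 156 156 156 156 156 155 137 110 115 161 184 189 187]]
```

```bash
python3 -c "
from h import *
to(.6006,.0505,.156,189)"
```

```text
t 5.65 grasp [0.5989 0.0442 0.1676] yang -171.05 tilt [ 6.e-04  2.e-04 -1.e+00] F [ 1.02  0.22 -0.23] Mo [0.003 0.1   0.01 ] w 0.0158 q6 -0.24
shift [-0.0059 -0.0026  0.0116] turn -0.05
```

Request:
{"method": "play_rows", "body": {
  "targets": [
    [[-0.006,-0.0026,0,0],[-0.006,-0.0026,0.006,0],[-0.006,-0.0026,0.0115,0],[-0.006,-0.0026,0.0115,0],[-0.006,-0.0026,0.0115,0]]
  ]
}}

```text
t: 6.28
eef_pos: [0.6006, 0.0511, 0.3146]
ee_rot: [3.141, -0.0, -1.414]
force: [0.5, 0.4, -0.6]
width: 0.016
```

```bash
python3 -c "
from h import *
to(.6006,.0505,.152,189)
im,d=cams.grab_frame('side');im=im[170:220,285:335];save('s3.png',cv2.resize(im,(600,600),interpolation=cv2.INTER_CUBIC))"
```

```text
t 6.28 grasp [0.6006 0.0511 0.1556] yang -171.0 tilt [-2.e-04 -2.e-04 -1.e+00] F [ 0.46  0.38 -0.6 ] Mo [0.039 0.1   0.001] w 0.016 q6 -0.25
shift [0.0006 0.0001 0.0036] turn 0.0
```

View pics/s3.png

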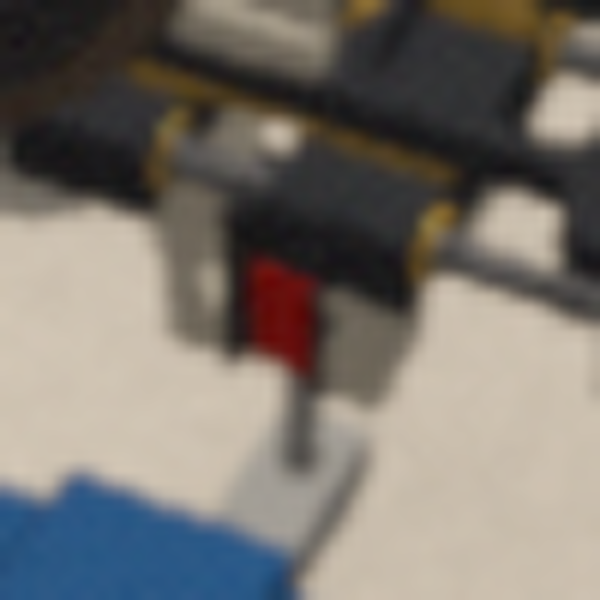

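The shank stands just over the bar, with its tip at crop (300,465), and the hole is hidden behind it. I'll check the projection numbers.

Run:
```python
from h import *
A=[.6006,.0511]
print('tip',proj('side',A+[.1036]),'down',proj('side',A+[.1]))
e=np.array([.156,-.988])
for s in(.002,.004,.006):print(s,proj('side',[A[0]+e[0]*s,A[1]+e[1]*s,.1]))
im,d=cams.grab_frame('side');g=cv2.cvtColor(im,cv2.COLOR_RGB2GRAY);print(g[198:214,303:317])
```

```text
tip [[309.32612259 206.66939498]] down [[309.33700688 207.57746108]]
0.002 [[309.68751626 207.01970577]]
0.004 [[310.03711505 206.46339946]]
0.006 [[310.38580681 205.90853649]]
[[ 88  43  37  47  42  36  42  36  48  80 100 102 102 102]
 [128  82 101 100  79  58  42  38  55  87 101 102 101 100]
 [166 152 169 176 161 117  61  43  59  90 101 102 103 101]
 [189 187 191 193 186 146  83  55  62  90 102 102 103 109]
 [194 194 195 194 190 155  98  65  72 100 112 110 107 123]
 [196 196 195 194 191 156 104  83 118 156 161 143 127 145]
 [195 195 195 195 185 148  99  89 131 168 181 178 174 180]
 [192 193 194 189 173 136  97  87 128 158 169 172 180 188]
 [192 193 191 182 164 132  95  97 133 154 159 159 164 183]
 [193 192 186 171 154 121  87  88 123 148 155 144 148 178]
 [193 189 175 163 154 125  91  93 123 149 148 128 140 178]
 [193 181 166 158 157 143 123 120 140 152 138 116 150 183]
 [185 171 160 159 159 154 150 150 152 143 121 124 166 189]
 [176 162 159 158 160 158 158 157 150 126 110 144 180 191]
 [164 157 157 160 158 158 159 156 140 112 117 162 186 191]
 [126 138 151 157 158 159 157 151 124 108 143 175 190 191]]
```

Request:
{"method": "play_rows", "body": {
  "targets": [
    [[0.0003,0,0.002,0],[0.0003,0,0.004,0],[0.0003,0,0.005,0],[0.0003,0,0.006,0],[0.0003,0,0.006,0]]
  ]
}}

```text
t: 7.0
eef_pos: [0.6006, 0.0508, 0.3086]
ee_rot: [3.141, -0.0, -1.414]
force: [0.3, 0.6, -0.5]
width: 0.0155
```

```bash
python3 -c "
from h import *
to(.6006,.0505,.152,189)"
```

```text
t 7.0 grasp [0.6006 0.0508 0.1496] yang -171.0 tilt [-1.e-04 -1.e-04 -1.e+00] F [ 0.28  0.62 -0.49] Mo [ 0.016  0.106 -0.003] w 0.0155 q6 -0.25
shift [ 0.0003  0.     -0.0024] turn -0.0
```

Request:
{"method": "play_rows", "body": {
  "targets": [
    [[0,0,0.001,0],[0,0,0.002,0],[0,0,0.003,0],[0,0,0.004,0],[0,0,0.004,0]]
  ]
}}

```text
t: 7.62
eef_pos: [0.6006, 0.051, 0.3046]
ee_rot: [3.142, 0.0, -1.414]
force: [0.2, 0.6, -1.2]
width: 0.0157
```

```bash
python3 -c "
from h import *
to(.6006,.0505,.152,189)"
```

```text
t 7.62 grasp [0.6006 0.051  0.1456] yang -171.0 tilt [-0.e+00  2.e-04 -1.e+00] F [ 0.19  0.61 -1.22] Mo [ 0.669  0.251 -0.032] w 0.0157 q6 -0.25
shift [ 0.0005  0.     -0.0064] turn 0.0
```

```bash
python3 -c "
from h import *
to(.6006,.0505,.152,189)
cams.grab_frame('side')
to(.6006,.0505,.152,189)
im,d=cams.grab_frame('side')
g=cv2.cvtColor(im,cv2.COLOR_RGB2GRAY);print(g[200:214,303:317])
to(.6006,.0505,.152,189)
"
```

```text
t 7.62 grasp [0.6006 0.051  0.1456] yang -171.0 tilt [-0.e+00  2.e-04 -1.e+00] F [ 0.19  0.61 -1.22] Mo [ 0.669  0.251 -0.032] w 0.0157 q6 -0.25
shift [ 0.0005  0.     -0.0064] turn 0.0
t 7.67 grasp [0.6006 0.051  0.1456] yang -171.0 tilt [-0.e+00  2.e-04 -1.e+00] F [-0.68  1.52 -0.98] Mo [ 0.734  0.175 -0.035] w 0.0154 q6 -0.25
shift [ 0.0005  0.0001 -0.0064] turn 0.0
[[ 79  39  31  36  38  44  39  38  37  74  97 103 103 105]
 [101  53  61  61  44  39  32  35  46  81 102 102 105 101]
 [151 114 145 137  92  62  47  43  56  89 103 104 104 101]
 [189 179 186 182 160 121  78  49  60  89 103 102 104 105]
 [197 194 195 194 179 140  93  65  62  89 104 104 104 109]
 [194 194 195 191 174 137  97  74  72  98 112 109 108 128]
 [193 194 193 182 165 132  96  85 106 136 144 138 126 152]
 [194 193 187 171 156 124  90  87 117 149 156 140 138 173]
 [195 192 178 163 155 126  92  91 126 152 151 127 141 179]
 [194 183 167 160 159 143 124 120 141 153 138 119 151 184]
 [187 171 162 159 160 157 151 151 154 145 121 123 168 192]
 [177 163 160 159 161 161 159 158 151 129 110 145 182 193]
 [165 159 160 161 160 160 161 157 139 112 119 164 187 192]
 [128 141 153 157 160 160 159 150 125 109 143 178 190 192]]
t 7.72 grasp [0.6006 0.051  0.1456] yang -171.0 tilt [ 0.e+00  2.e-04 -1.e+00] F [ 0.27  2.37 -0.93] Mo [0.724 0.251 0.014] w 0.0159 q6 -0.25
shift [ 0.0005  0.0001 -0.0064] turn -0.0
```

Request:
{"method": "play_rows", "body": {
  "targets": [
    [[-0.0005,0,0,0],[-0.001,0,0,0],[-0.001,0,0,0]]
  ]
}}

```text
t: 8.1
eef_pos: [0.6004, 0.0517, 0.3047]
ee_rot: [3.142, -0.0, -1.414]
force: [-0.2, -0.7, -1.1]
width: 0.0159
```

```bash
python3 -c "
from h import *
to(.6006,.0505,.152,189)"
```

```text
t 8.1 grasp [0.6004 0.0517 0.1457] yang -171.01 tilt [-0.e+00 -2.e-04 -1.e+00] F [-0.24 -0.69 -1.11] Mo [ 0.011  0.109 -0.003] w 0.0159 q6 -0.25
shift [ 0.0012  0.     -0.0063] turn -0.01
```

Request:
{"method": "play_rows", "body": {
  "targets": [
    [[-0.0003,0,0.001,0],[-0.0003,0,0.002,0],[-0.0003,0,0.003,0],[-0.0003,0,0.004,0],[-0.0003,0,0.005,0]]
  ]
}}

```text
t: 8.72
eef_pos: [0.6006, 0.0522, 0.2998]
ee_rot: [-3.141, 0.0, -1.414]
force: [1.7, 0.9, 0.3]
width: 0.016
```

```bash
python3 -c "
from h import *
to(.6006,.0505,.122,189)"
```

```text
t 8.72 grasp [0.6007 0.0522 0.1408] yang -171.0 tilt [ 7.e-04  1.e-04 -1.e+00] F [1.65 0.85 0.35] Mo [ 0.145 -0.289 -0.039] w 0.016 q6 -0.25
shift [0.0017 0.0004 0.0188] turn 0.0
```

Request:
{"method": "play_rows", "body": {
  "targets": [
    [[-0.0002,-0.0005,0.001,0],[-0.0002,-0.0005,0.002,0],[-0.0002,-0.0005,0.003,0],[-0.0002,-0.0005,0.004,0],[-0.0002,-0.0005,0.005,0]]
  ]
}}

```text
t: 9.35
eef_pos: [0.6009, 0.0524, 0.2946]
ee_rot: [-3.141, 0.0, -1.414]
force: [1.5, -0.0, 0.2]
width: 0.0161
```

```bash
python3 -c "
from h import *
to(.6006,.0505,.122,189)"
```

```text
t 9.35 grasp [0.601  0.0524 0.1356] yang -171.0 tilt [ 2.e-04  0.e+00 -1.e+00] F [ 1.55 -0.01  0.18] Mo [ 0.074 -0.454 -0.005] w 0.0161 q6 -0.25
shift [0.0018 0.0007 0.0136] turn -0.0
```

Request:
{"method": "play_rows", "body": {
  "targets": [
    [[0,-0.0005,0.001,0],[0,-0.0006,0.0025,0],[0,-0.0006,0.004,0],[0,-0.0006,0.0055,0],[0,-0.0006,0.007,0]]
  ]
}}

```text
t: 9.98
eef_pos: [0.6013, 0.0525, 0.2875]
ee_rot: [3.141, -0.0, -1.414]
force: [-0.2, 1.1, -0.2]
width: 0.0159
```

```bash
python3 -c "
from h import *
to(.6006,.0505,.122,189)"
```

```text
t 9.97 grasp [0.6013 0.0524 0.1285] yang -171.01 tilt [-4.e-04 -1.e-04 -1.e+00] F [-0.18  1.12 -0.17] Mo [0.095 0.048 0.03 ] w 0.0159 q6 -0.25
shift [0.0018 0.001  0.0065] turn -0.01
```

Very low loads. I'll do the last 6.5 mm slowly, until the vertical force rises.

Request:
{"method": "play_rows", "body": {
  "targets": [
    [[-0.0002,0,0.0015,0],[-0.0002,0,0.003,0],[-0.0002,0,0.004,0],[-0.0002,0,0.005,0],[-0.0002,0,0.0055,0]]
  ]
}}

```text
t: 10.6
eef_pos: [0.6014, 0.0527, 0.2821]
ee_rot: [3.141, -0.0, -1.414]
force: [-0.1, -0.2, 0.5]
width: 0.0158
```

```bash
python3 -c "
from h import *
to(.6006,.0505,.122,189)"
```

```text
t 10.6 grasp [0.6013 0.0526 0.1231] yang -171.0 tilt [-2.e-04 -0.e+00 -1.e+00] F [-0.1  -0.18  0.52] Mo [-0.024  0.295 -0.01 ] w 0.0158 q6 -0.25
shift [0.002  0.0011 0.0011] turn -0.0
```

Request:
{"method": "play_rows", "body": {
  "targets": [
    [[0,0,0.0007,0],[0,0,0.0014,0],[0,0,0.0014,0]]
  ]
}}

```text
t: 10.98
eef_pos: [0.6013, 0.0527, 0.281]
ee_rot: [3.142, -0.0, -1.414]
force: [-2.7, 0.7, 4.1]
width: 0.0161
```

```bash
python3 -c "
from h import *
to(.6006,.0505,.122,189)"
```

```text
t 10.97 grasp [0.6013 0.0527 0.122 ] yang -171.0 tilt [-0.e+00 -1.e-04 -1.e+00] F [-2.73  0.71  4.09] Mo [-0.029  0.901 -0.043] w 0.0161 q6 -0.25
shift [0.002  0.0011 0.    ] turn 0.0
```

Request:
{"method": "play_rows", "body": {
  "targets": [
    [[0,0.0005,0,0],[0,0.0005,0.0004,0],[0,0.0005,0.0004,0]]
  ]
}}

```text
t: 11.35
eef_pos: [0.6011, 0.0526, 0.281]
ee_rot: [-3.141, -0.0, -1.414]
force: [-1.1, 0.6, 6.2]
width: 0.016
```

```bash
python3 -c "
from h import *
to(.6006,.0505,.122,189)
im,d=cams.grab_frame('side');save('s4.png',cv2.resize(im[165:225,280:340],(600,600),interpolation=cv2.INTER_CUBIC))"
```

```text
t 11.35 grasp [0.6013 0.0526 0.122 ] yang -170.99 tilt [ 9.e-04  1.e-04 -1.e+00] F [-1.06  0.59  6.17] Mo [-0.028  0.764 -0.005] w 0.016 q6 -0.25
shift [0.002 0.001 0.   ] turn 0.01
```

View pics/s4.png

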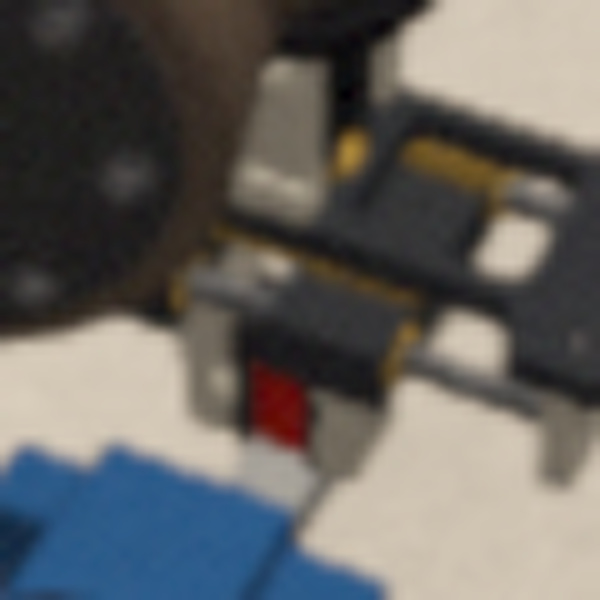

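The pin is home: the red grip sits on the bar end, with Fz 6 N. I'll release.

Request:
{"method": "play_rows", "body": {
  "targets": [
    [[0,0,-0.0003,0],[0,0,-0.0003,0],[0,0,-0.0003,0],[0,0,-0.0003,0],[0,0,-0.0003,0]]
  ],
  "grip": 120
}}

```text
t: 12.02
eef_pos: [0.6009, 0.0526, 0.2806]
ee_rot: [3.141, 0.0, -1.414]
force: [0.9, -0.3, -0.6]
width: 0.0465
```

```bash
python3 -c "
from h import *
to(.6006,.0505,.122,189)"
```

```text
t 12.03 grasp [0.6009 0.0526 0.1216] yang -171.0 tilt [-1.e-04 -0.e+00 -1.e+00] F [ 0.94 -0.28 -0.56] Mo [ 0.019  0.087 -0.007] w 0.0465 q6 -0.25
shift [ 0.0021  0.0006 -0.0004] turn -0.0
```

Request:
{"method": "play_rows", "body": {
  "targets": [
    [[0,0,-0.015,0],[0,0,-0.035,0],[0,0,-0.065,0],[0,0,-0.09,0],[0,0,-0.09,0]]
  ]
}}

```text
t: 12.65
eef_pos: [0.6015, 0.0527, 0.3742]
ee_rot: [-3.136, 0.001, -1.413]
force: [0.2, 0.4, 0.2]
width: 0.0462
```

Request:
{"method": "play_rows", "body": {
  "targets": [
    [[0.04,0,0,0],[0.08,0,0,0],[0.12,0,0,0],[0.16,0,0,0],[0.16,0,0,0]]
  ],
  "grip": 255,
  "newtons": 20
}}

```text
t: 13.28
eef_pos: [0.6258, -0.1078, 0.3702]
ee_rot: [3.141, -0.0, -1.417]
force: [0.0, 0.1, -0.6]
width: 0.003
```

Run:
```python
from h import *
to(.6009,.0526,.122,189)
ims,ds=cams.grab_frame('side');imt,dt=cams.grab_frame('top')
c=lambda im,u,v:cv2.resize(im[v-25:v+25,u-25:u+25],(400,400),interpolation=cv2.INTER_CUBIC)
us,vs=proj('side',[.605,.03,.115])[0].astype(int);ut,vt=proj('top',[.605,.03,.115])[0].astype(int)
save('p5.png',np.hstack([c(ims,us,vs),c(imt,ut,vt)]));print(us,vs,ut,vt)
for n,im,d in(('side',ims,ds),('top',imt,dt)):
    hs=cv2.cvtColor(im,cv2.COLOR_RGB2HSV);P=cloud(n,d)
    near=(abs(P[...,0]-.605)<.05)&(abs(P[...,1]-.02)<.06)&(P[...,2]>.08)&(P[...,2]<.16)
    for k,m in(('yel',(hs[...,0]>20)&(hs[...,0]<35)&(hs[...,1]>130)),('red',((hs[...,0]<6)|(hs[...,0]>172))&(hs[...,1]>150))):
        q=P[m&near];print(n,k,len(q),np.median(q,0).round(4) if len(q) else '',np.percentile(q,90,axis=0).round(4) if len(q) else '')
```

```text
t 13.28 grasp [ 0.6257 -0.1079  0.2112] yang -171.18 tilt [-1.e-03 -2.e-04 -1.e+00] F [ 0.04  0.11 -0.61] Mo [ 0.051  0.108 -0.02 ] w 0.003 q6 0.02
shift [-0.1624 -0.0002  0.0892] turn -0.18
312 197 311 191
side yel 44 [0.6066 0.0055 0.1324] [0.614  0.0115 0.1359]
side red 61 [0.5974 0.0553 0.123 ] [0.603  0.0588 0.13  ]
top yel 7 [0.6016 0.004  0.1353] [0.6025 0.0073 0.1364]
top red 0
```

View pics/p5.png

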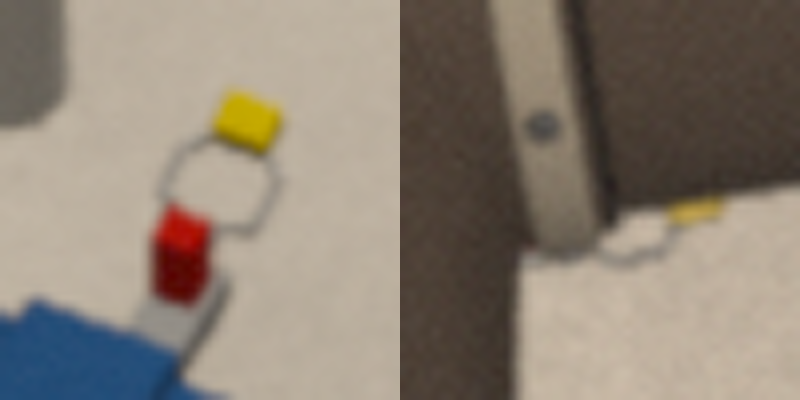

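The pin is home: the red top is at z=0.130, and the grip stands on the bar at left-crop (180,270). The ring is raised outward, with the yellow tab at (247,120) on the bar line. Next I'll go above the tab with the closed fingers.

Request:
{"method": "play_rows", "body": {
  "targets": [
    [[-0.035,0,0,0],[-0.07,0,0.015,0],[-0.1,0,0.035,0],[-0.106,0,0.042,0],[-0.106,0,0.042,0]]
  ]
}}

```text
t: 14.0
eef_pos: [0.6092, 0.0001, 0.3285]
ee_rot: [3.141, -0.0, -1.412]
force: [0.1, -0.2, -0.1]
width: 0.0004
```

```bash
cat >> h.py <<'E'
def rel(h=.0095):
    s=arm.get_state();M=R.from_euler('xyz',s['ee_rot']).as_matrix();p=s['eef_pos']+M[:,2]*.1781-np.array([.601,.0526,.1])
    print('t',round(s['t'],2),'corner out',round(p[:2]@[.156,-.988]-h,4),'across',round(p[:2]@[.988,.156],4),'tip z rel',round(p[2],4),'F',s['force'].round(2),'M',s['moment'].round(2),'w',s['width'].round(4))
E
python3 -c "
from h import *
rel();to(.6010,.0526,.122,189)"
```

```text
Traceback (most recent call last):
  File "h.py", line 23, in rel
    print('t',round(s['t'],2),'corner out',round(p[:2]@[.156,-.988]-h,4),'across',round(p[:2]@[.988,.156],4),'tip z rel',round(p[2],4),'F',s['force'].round(2),'M',s['moment'].round(2),'w',s['width'].round(4))
                                                                                                                                                                                            ^^^^^^^^^^^^^^^^
AttributeError: 'float' object has no attribute 'round'
```

Request:
{"method": "play_rows", "body": {
  "targets": [
    [[0.004,0,0.007,0],[0.0045,0,0.014,0],[0.0065,0,0.022,0],[0.0073,0,0.028,0],[0.008,0,0.034,0]]
  ]
}}

```text
t: 14.62
eef_pos: [0.6107, -0.009, 0.2943]
ee_rot: [3.142, -0.0, -1.414]
force: [1.1, -1.1, 1.3]
width: 0.0006
```

```bash
sed -i "s/s\['width'\].round(4)/s['width']/" h.py; python3 -c "
from h import *
rel()"
```

```text
t 14.62 corner out 0.0529 across -0.0 tip z rel 0.0162 F [ 1.1  -1.12  1.31] M [-0.65  0.02 -0.01] w 0.0006146368287866223
```

Request:
{"method": "play_rows", "body": {
  "targets": [
    [[-0.001,0,0.007,0],[-0.002,0,0.013,0],[-0.004,0,0.019,0],[-0.0065,0,0.025,0],[-0.0103,0,0.031,0]]
  ]
}}

```text
t: 15.25
eef_pos: [0.609, 0.0019, 0.2632]
ee_rot: [-3.142, 0.0, -1.414]
force: [0.5, -0.9, 1.6]
width: 0.0003
```

```bash
python3 -c "
from h import *
rel()"
```

```text
t 15.25 corner out 0.0417 across -0.0 tip z rel -0.0149 F [ 0.45 -0.9   1.58] M [-0.1   0.17 -0.01] w 0.0002972590366326481
```

Request:
{"method": "play_rows", "body": {
  "targets": [
    [[-0.0037,0,0.0046,0],[-0.0088,0,0.0086,0],[-0.0137,0,0.012,0],[-0.0187,0,0.0145,0],[-0.021,0,0.016,0]]
  ]
}}

```text
t: 15.88
eef_pos: [0.6057, 0.0226, 0.2475]
ee_rot: [3.142, -0.0, -1.413]
force: [-0.1, -3.0, 1.5]
width: 0.0004
```

```bash
python3 -c "
from h import *
rel()"
```

```text
t 15.88 corner out 0.0208 across -0.0001 tip z rel -0.0306 F [-0.08 -3.04  1.51] M [-0.91  0.05  0.05] w 0.00044244484443600664
```

Request:
{"method": "play_rows", "body": {
  "targets": [
    [[-0.001,0,0.001,0],[-0.002,0,0.001,0],[-0.002,0,0.001,0]]
  ]
}}

```text
t: 16.25
eef_pos: [0.6055, 0.0235, 0.2468]
ee_rot: [3.141, -0.001, -1.414]
force: [1.4, -5.8, 1.8]
width: 0.0007
```

```bash
python3 -c "
from h import *
rel()"
```

```text
t 16.25 corner out 0.0201 across -0.0002 tip z rel -0.0313 F [ 1.36 -5.8   1.78] M [-2.31 -0.26  0.02] w 0.0006546382422914609
```

The force rose sharply, so the ring is at its stop. Back off outward, then up.

Request:
{"method": "play_rows", "body": {
  "targets": [
    [[0.005,0,0,0],[0.02,0,0,0],[0.05,0,0,0],[0.09,0,-0.02,0],[0.13,0,-0.06,0]]
  ]
}}

```text
t: 16.88
eef_pos: [0.6252, -0.1058, 0.3054]
ee_rot: [3.138, 0.001, -1.414]
force: [0.5, 0.2, 0.5]
width: 0.0009
```

Request:
{"method": "play_rows", "body": {
  "targets": [
    [[0.03,0,-0.04,0],[0.06,0,-0.08,0],[0.08,0,-0.1,0],[0.08,0,-0.1,0]]
  ]
}}

```text
t: 17.38
eef_pos: [0.6383, -0.1852, 0.4083]
ee_rot: [-3.138, -0.001, -1.416]
force: [-0.1, 0.3, 0.4]
width: 0.0005
```

Run:
```python
from h import *
rel()
ims,ds=cams.grab_frame('side');imt,dt=cams.grab_frame('top')
c=lambda im,u,v:cv2.resize(im[v-25:v+25,u-25:u+25],(400,400),interpolation=cv2.INTER_CUBIC)
us,vs=proj('side',[.605,.04,.1])[0].astype(int);ut,vt=proj('top',[.605,.04,.1])[0].astype(int)
save('p6.png',np.hstack([c(ims,us,vs),c(imt,ut,vt)]))
for n,im,d in(('side',ims,ds),('top',imt,dt)):
    hs=cv2.cvtColor(im,cv2.COLOR_RGB2HSV);P=cloud(n,d)
    near=(abs(P[...,0]-.605)<.05)&(abs(P[...,1]-.03)<.06)&(P[...,2]>.04)&(P[...,2]<.16)
    for k,m in(('yel',(hs[...,0]>20)&(hs[...,0]<35)&(hs[...,1]>130)),('red',((hs[...,0]<6)|(hs[...,0]>172))&(hs[...,1]>150))):
        q=P[m&near];print(n,k,len(q),np.median(q,0).round(4) if len(q) else '',np.percentile(q,[5,95],axis=0).round(4) if len(q) else '')
```

```text
t 17.38 corner out 0.2313 across 0.0004 tip z rel 0.1302 F [-0.1   0.28  0.44] M [ 0.12  0.11 -0.06] w 0.0005451844063492204
side yel 4 [0.5944 0.0417 0.0693] [[0.594  0.0373 0.0664]
 [0.5959 0.0445 0.0743]]
side red 66 [0.5987 0.0559 0.1216] [[0.5944 0.0465 0.1063]
 [0.6057 0.059  0.1307]]
top yel 0  
top red 0
```

View pics/p6.png

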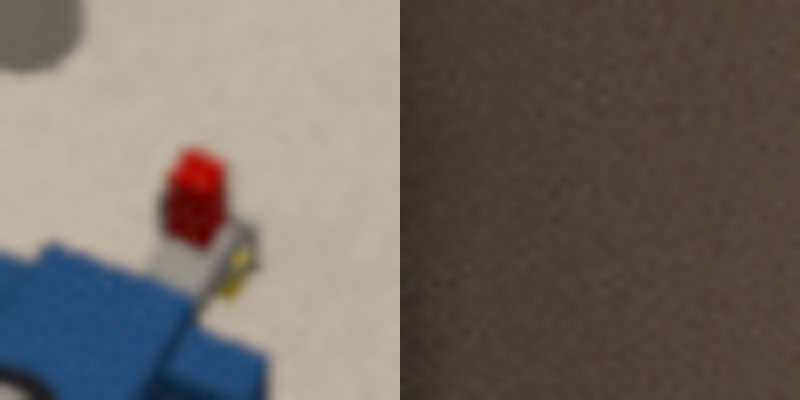

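The side view shows the red grip seated on the bar, with the ring wire at (250,245) around the bar end. The yellow tab at (235,270) hangs below the bar, and the arm is clear. The top view is blocked by the arm. Handing in.

```bash
python3 -c "
from h import *
rel();print(job_done())"
```

```text
t 17.48 corner out 0.2294 across -0.0006 tip z rel 0.1277 F [-0.79  1.13  0.18] M [0.02 0.13 0.01] w 0.00039841956688601833
the job is handed in; nothing more can be done
None
```

I pulled the linchpin from the wooden stand and pushed it home in the drawbar. I then swung the ring down over the end of the bar, let go and handed the job in at about 17.5 s. No verdict is reported.

- **Pin:** I found the hole with the side camera and by feeling for side forces, then pushed the pin home with about 6 N. The grip top measured about 0.130 m, which matches fully home.
- **Ring:** I pushed the yellow tab round with the closed fingers until it hit its stop. The wrist showed about 6 N there, or about 11 N judged from its moment, so slightly above the suggested 10 N.
- **Last checks:** The last side picture shows the tab below the bar at about z = 0.07 m and 10 mm out from the pin. That fits the ring hanging at its stop. The fingers were about 0.2 m clear of the pin.
- **What I couldn't confirm:** The arm blocked the top camera in the last picture, so the ring angle rests on the side view (only 4 yellow pixels) and the force at the stop. I did not re-measure the other things on the bench, but felt no unexpected contact.

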